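# Quarter-turn pairing of a key fob in a ball-levelled carrier

## Task

Slide the translucent blue fob all the way down into the slot of the carrier, then lift the carrier about 10 cm above its pad and turn it a quarter turn, so that its white dish hangs above where the red spot is, with the carrier over the middle of the pad. Keep the carrier level and move it smoothly all the while, so that the loose steel ball stays in the middle of the dish; finish still holding the carrier there, motionless in the gripper. Leave the other two fobs and everything else on the desk alone.

Things in the scene. Friction and masses are not known exactly. Their poses are not given: they have to be found in the camera images.
- blue_fob: translucent blue key fob, an upright flat slab 54 (own x) x 10 (own y, thickness) x 66 mm tall, edges rounded 3 mm, about 50 g, the same either way round; origin at the centre of its underside. It starts upright in one of the three pockets of the wooden rack (any of them); pinch its upper part across the thickness from above and lift it straight out
- fob_foot (a point): centre of the blue fob's underside (same point as its origin)
- black_fob: dark grey metallic-looking fob of the same shape and size, upright in another pocket of the rack; leave it alone
- white_fob: white fob of the same shape and size, upright in another pocket of the rack; leave it alone
- rack: fixed wooden rack 212 (own x) x 45 x 28 mm tall, origin at the centre of its underside; three pockets in line along its x at -66, 0 and +66 mm, each about 57 x 13 mm, floor 8 mm up, 20 mm deep; a fob stands in each with its width along the rack's x, so 46 mm of it shows above the rack
- carrier: loose aluminium carrier, about 0.45 kg, standing on the pad; from -109 to +114 mm along its x, base 60 mm wide, 92 mm at the dish, 8 mm thick. Origin on its underside, right under the grip post, x towards the dish, z up. Along its x: black slot block at -70 mm, upright grip post (10 x 22 mm, orange block on top) at 0, white dish at +68 mm. A seated fob's top is 74 mm above the origin
- grip (a point): middle of the orange grip block, 105 mm above the carrier's origin. The block is 14 mm thick along the carrier's x, 40 mm wide along its y, from 82 to 122 mm above the origin: pinch it from above across the thickness (fingers closing along the carrier's x), above the seated fob's top
- slot_floor (a point): centre of the floor of the carrier's slot, 70 mm from the carrier's origin towards -x, 8 mm above the underside. The slot is open at the top, 56.5 mm along the carrier's x and 12 mm along its y, 24 mm deep with a small flared lead-in (mouth 32 mm above the underside); the fob goes in upright, width along the carrier's x, either way round
- dish_centre (a point): centre of the resting ball, on the axis of the white dish, 68 mm from the carrier's origin towards +x and 20 mm above the underside. The dish is a shallow cone sloping 7 degrees, 84 mm across inside, with a low rim (top 21 mm above the underside)
- ball_center (a point): centre of the loose polished steel ball, 18 mm across, 24 g, lying free in the middle of the dish
- pad: fixed flat square rubber pad 190 x 190 x 6 mm with a grey face, origin at the centre of its underside; the carrier starts on it, centred to a few mm, with its x axis along the pad's x axis to within 0.06 rad
- red_spot: fixed red disc, 26 mm across and 2 mm thick, on the pad, 68 mm from its centre at the pad's +y or -y side (it varies); origin at the centre of its underside
- white_spot: fixed white disc like the red one, across the pad from it; not a target
- key_head: chrome key head with a short blade, 73 mm long, 8 mm tall; bystander
- clip: black plastic programming clip, 75 x 22 x 25 mm; bystander
- battery_holder: copper coin battery holder, 36 x 32 x 11 mm; bystander
- driver: screwdriver, 160 mm long, lying flat; bystander
There are look-alikes about, which are no part of the job. What is shaped like the carrier but yellow is not meant.

How it is judged:
On the way, in this order (a step that is already met when the one before it is completed fails the run):
1. the blue fob is fully down in the slot, the carrier still standing on its pad (distance between fob_foot and slot_floor below 0.005 m and angle between the z axis of blue_fob and the z axis of carrier, either way round below 0.12 rad and z of carrier in the frame of pad below 0.012 m), for 0.2 s.
2. the carrier, with the fob seated in it, is lifted clear of the pad (distance between fob_foot and slot_floor below 0.006 m and z of carrier in the frame of pad above 0.04 m), for 0.2 s.
At the end, for the whole second after the job is handed in: Carrier still held (>2 N), 70 to 150 mm above the pad origin, within 30 mm of its centre, dish within 35 mm of the red spot, x axis within 0.15 rad of the pad y axis, tilt under 0.07 rad, motionless; fob seated to 6 mm, upright to 0.12 rad, not touched; ball within 12 mm of the dish centre (distance between fob_foot and slot_floor below 0.006 m and angle between the z axis of blue_fob and the z axis of carrier, either way round below 0.12 rad and z of carrier in the frame of pad between 0.07 and 0.15 m and horizontal distance between carrier and pad below 0.03 m and horizontal distance between dish_centre and red_spot below 0.035 m and angle between the x axis of carrier and the y axis of pad, either way round below 0.15 rad and angle between carrier's own z axis and vertical below 0.07 rad and distance between ball_center and dish_centre below 0.012 m and linear speed of carrier below 0.02 m/s and angular speed of carrier below 0.1 rad/s and contact force between the fingers and carrier above 2 N and contact force between the fingers and blue_fob below 0.5 N); the arm keeps its last pose, push and grip.
It fails at once if the ball rolls more than 25 mm from the middle of the dish (distance between ball_center and dish_centre above 0.025 m).
It fails at once if the carrier is tilted by more than 0.2 rad (angle between carrier's own z axis and vertical above 0.2 rad).
It fails at once if another fob is lifted or knocked (moved over 15 mm) (distance of any of black_fob, white_fob from where it was at the start of the episode above 0.015 m).
It fails at once if a bystander on the desk is moved by more than 20 mm (distance of any of key_head, clip, battery_holder, driver from where it was at the start of the episode above 0.02 m).
It also fails if it takes over 56 s, if anything falls off the work surface, if the arm or the gripper's body presses on something with over 40 N, if the wrist force passes 120 N, or if a joint passes its speed limit or range.

## Robot

A 6-joint arm with a two-finger parallel gripper is mounted at the origin on the work surface. World frame = base frame: x ahead of the robot, y to its left, z up, the work surface at z = 0. Lengths are in m, angles in rad, forces in N, time in s.
With the tool pointing down it reaches from about 0.3 to 0.95 m from the base axis. Payload 3.1 kg.
Tool frame: the origin (TCP) lies between the finger pads; the fingertips stand 25 mm ahead of it and the grasp point (between the pads) lies 6 mm ahead of it (ctrl.tip_extent is the distance from the TCP to the fingertips, in m); z points along the fingers, y is the direction in which the jaws open and shut (so a half turn about z gives the same grasp; the last joint's range is limited). The gripper opens to 85 mm and grips with 20 to 120 N. Pads are 22 mm wide; open, the fingers measure 114 mm over their backs; the gripper's body (76 mm by 85 mm) begins 54 mm behind the grasp point. The pads swing forward as they close: fully open they stand 13 mm farther back than shut.
Start: joints at [-0.07, 0.308, 1.634, -0, 1.2, -0.07], TCP at [0.625, -0, 0.229] pointing down, gripper open.
Joint ranges: [-3.06, 3.06], [-0.79, 1.96], [0.05, 2.63], [-1.19, 4.34], [0.05, 2.64], [-2.94, 2.94]. Speed limits (rad/s): [2.79, 2.79, 3.14, 3.14, 3.14, 3.14].

## Interface

Orientations are given as [roll, pitch, yaw] about the fixed x, y, z axes, in that order (R = Rz(yaw) Ry(pitch) Rx(roll)).
In Python, from cell import ctrl gives the robot as it stands.
- The arm moves only by the shell command python3 -m jog 'ROWS' [FORCE]. ROWS is JSON, a list of rows, each a list of 3 entries, a list of its own where there are three numbers: the shift along the tool's x, y, z in cm, then the turn, a rotation vector about the tool's x, y, z in degrees, then the finger opening in cm, from 0 to 8.54. In form: [[[x, y, z], [rx, ry, rz], gripper], ...]. A call has 1 to 10 rows; each row shifts and turns the pose as measured when the row begins, along the tool's axes as they then stand; what a row does not reach is not made up. A row lasts 1/12 s, in which the tool goes at most 41.7 mm and 7.16 degrees, less where a joint would pass 70% of its speed; a pose out of reach is approached as far as the arm can. A call is refused whole if a number of a shift passes 4.17 or a number of a turn 7.16, either way. A call with a gripper value outside its range is refused whole. The fingers move at their own pace and stop on an object; FORCE is the grip in N (left out, the last holds). Time passes only in rows, so rows that do not move let the fingers close. It gives the time, the measured TCP pose, the force and the opening at its end, in the units of the state.
- ctrl.sense(): the state, without advancing time (a new reading comes with each control period).
- ctrl.camera(name): name is "scene" or "side" or "wrist"; returns the picture (400x640x3 uint8, red, green, blue); there is no depth.
- ctrl.get_calibration(name): a dict with "mtx" (3x3 intrinsics, pixels), "position" and "rotation" of the camera in the world. Camera axes: x right, y down, z forward; pixel columns grow to the right and rows downward; lengths in m; the calibration is good to about 2 mm. A picture is of the moment at which its call begins: read the wrist's pose just before it. get_calibration takes no time and is no camera call; for the wrist camera it gives the pose at the moment of the call.
- ctrl.hand_in(): hands the job in, once; it reports no verdict.
The state is a dict: "t": time; "q": joint angles; "qd": joint speeds; "joint_efforts": joint torques, N m; "eef_pos": TCP position; "tcp_rot": TCP orientation; "force": force on the tool from outside, world axes, zero at the start; "moment": the same for the moment, N m; "gripper_width": finger opening in m.
Only numpy, scipy, OpenCV 4.12 (cv2) and the standard library are available. Lean on these libraries where they do the work, as an engineer would, in place of code of your own. Each camera call takes 0.05 s, during which the arm holds its last target. There are 200 camera calls.

## Working session

There is one attempt and no reset: what is moved stays moved. The work goes in short steps, Python scripts to look and compute and a shell command to move; the robot and the scene stay as the last step left them, time stands still between calls to the robot, and variables do not carry over. Pictures are saved under pics/ and viewed, about 8 in all and at most 12, crops included, and the job is handed in when it is done.

```bash
mkdir -p pics; ls
cat > h.py <<'E'
import numpy as np, cv2
from cell import ctrl
def snap(n,fn,crop=None,scale=1):
    c=ctrl.get_calibration(n); im=ctrl.camera(n); cv2.imwrite('pics/raw_'+fn,im[:,:,::-1])
    np.savez('pics/'+fn[:-4]+'.npz',m=c['mtx'],p=c['position'],r=c['rotation'])
    if crop: im=im[crop[1]:crop[3],crop[0]:crop[2]]
    im=cv2.resize(im,None,fx=scale,fy=scale,interpolation=cv2.INTER_CUBIC)
    cv2.imwrite('pics/'+fn,im[:,:,::-1])
def load(fn):
    d=np.load('pics/'+fn+'.npz'); return np.array(d['m']),np.array(d['p']),np.array(d['r'])
def at(fn,u,v,z):
    m,p,r=load(fn); d=r@np.linalg.inv(m)@np.array([u,v,1.]); return p+d*(z-p[2])/d[2]
def proj(fn,P):
    m,p,r=load(fn); q=m@(r.T@(np.array(P)-p)); return q[:2]/q[2]
E
python3 - <<'E'
from h import *
snap('scene','s1.png',None,1.25); snap('side','d1.png',None,1.25); print(ctrl.sense())
for f in('s1','d1'): print(load(f))
E
```

```text
pics
{'t': 0.1, 'q': array([-6.97257552e-02,  3.08936036e-01,  1.63505273e+00, -3.63242213e-06,
        1.19971174e+00, -6.96856615e-02]), 'qd': array([ 0.00119183, -0.00131202, -0.00498547,  0.00073384,  0.00028111,
       -0.00027183]), 'joint_efforts': array([ 8.17496607e-05, -4.16405118e+01, -2.77644914e+01, -1.21622929e-04,
        4.01614045e-03,  3.27598855e-06]), 'eef_pos': array([6.24248119e-01, 8.02489558e-06, 2.27553763e-01]), 'tcp_rot': array([-3.13948968e+00, -1.43394022e-04,  1.57075740e+00]), 'force': array([ 0.0624427 , -0.15410525, -0.25107608]), 'moment': array([ 0.0115883 , -0.0005494 ,  0.00358971]), 'gripper_width': 0.08530203891452721}
(array([[422.4550886 ,   0.        , 323.47389325],
       [  0.        , 422.4550886 , 199.86329658],
       [  0.        ,   0.        ,   1.        ]]), array([ 1.19276583, -0.20258877,  1.09031113]), array([-2.52023724,  0.01091444,  1.32084243]))
(array([[479.06073352,   0.        , 311.54596981],
       [  0.        , 479.06073352, 199.70406277],
       [  0.        ,   0.        ,   1.        ]]), array([ 0.20454869, -1.07242773,  0.92732342]), array([-2.2299892 , -0.00869202, -0.30397561]))
```

Run:
```python
s=open('h.py').read()
s=s.replace("np.array(d['r'])","R.from_euler('xyz',d['r']).as_matrix()").replace("import numpy","from scipy.spatial.transform import Rotation as R\nimport numpy",1)
open('h.py','w').write(s)
```

```text
(no output)
```

View pics/s1.png

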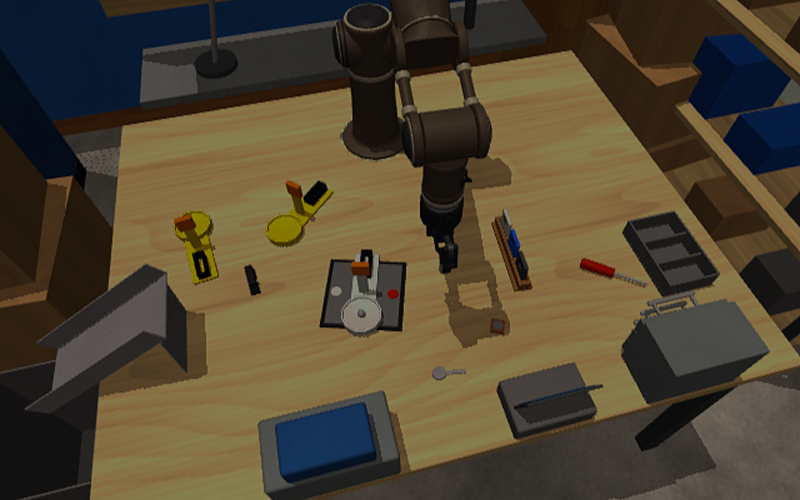

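View pics/d1.png

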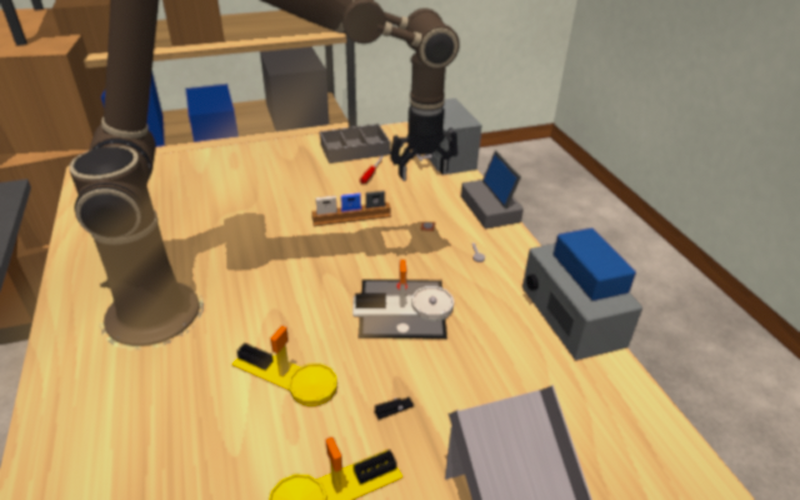

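The scene view shows the blue fob in the middle pocket (~515,241 of the 800-wide view), the silver carrier on the pad with its dish at (361,316), and the red spot at (393,294), on the robot's left. In the side view the blue fob is at (351,201), the orange grip block at (403,272) and the dish at (432,302).

Run:
```python
from h import *
S=lambda f,u,v,z:print(f,(u,v),at(f,u/1.25,v/1.25,z).round(4))
S('s1',515,236,.074);S('s1',506,212,.074);S('s1',523,256,.074);S('d1',351,195,.074);S('d1',326,198,.074);S('d1',375,193,.074)
S('s1',361,313,.026);S('d1',432,300,.026)
S('s1',393,294,.008);S('s1',336,291,.008);S('d1',402,328,.008)
S('s1',361,262,.128);S('d1',403,262,.128)
for u,v in((321,328),(402,331),(407,262),(333,258)):S('s1',u,v,.006)
for u,v in((358,337),(446,340),(444,280),(361,281)):S('d1',u,v,.006)
S('s1',528,287,.0)
```

```text
s1 (515, 236) [0.5132 0.2342 0.074 ]
s1 (506, 212) [0.4373 0.2399 0.074 ]
s1 (523, 256) [0.573  0.2308 0.074 ]
d1 (351, 195) [0.5147 0.2297 0.074 ]
d1 (326, 198) [0.4485 0.2343 0.074 ]
d1 (375, 193) [0.578 0.221 0.074]
s1 (361, 313) [ 0.5983 -0.1651  0.026 ]
d1 (432, 300) [ 0.596  -0.1662  0.026 ]
s1 (393, 294) [ 0.5573 -0.0804  0.008 ]
s1 (336, 291) [ 0.5147 -0.2104  0.008 ]
d1 (402, 328) [ 0.511  -0.2123  0.008 ]
s1 (361, 262) [ 0.5302 -0.143   0.128 ]
d1 (403, 262) [ 0.5347 -0.1394  0.128 ]
s1 (321, 328) [ 0.6021 -0.2608  0.006 ]
s1 (402, 331) [ 0.6563 -0.0834  0.006 ]
s1 (407, 262) [ 0.4753 -0.0248  0.006 ]
s1 (333, 258) [ 0.4164 -0.2009  0.006 ]
d1 (358, 337) [ 0.4143 -0.2086  0.006 ]
d1 (446, 340) [ 0.5892 -0.2709  0.006 ]
d1 (444, 280) [ 0.6564 -0.0891  0.006 ]
d1 (361, 281) [ 0.468  -0.0358  0.006 ]
s1 (528, 287) [0.6162 0.24   0.    ]
```

```bash
python3 -m jog '[[[3.9,-1.8,0],[0,0,0],8.5],[[3.9,-1.8,0],[0,0,0],8.5],[[3.9,-1.8,0],[0,0,0],8.5],[[3.9,-1.8,0],[0,0,0],8.5],[[3.9,-1.8,0],[0,0,0],8.5],[[3.9,-1.8,0],[0,0,0],8.5]]' 40
python3 -m jog '[[[0,0,0],[0,0,-7.1],8.5],[[0,0,0],[0,0,-7.1],8.5],[[0,0,0],[0,0,-7.1],8.5],[[0,0,0],[0,0,-7.1],8.5],[[0,0,0],[0,0,-7.1],8.5],[[0,0,0],[0,0,-7.1],8.5],[[0,0,0],[0,0,-7.1],8.5],[[0,0,0],[0,0,-7.1],8.5],[[0,0,0],[0,0,-7.1],8.5],[[0,0,0],[0,0,-7.1],8.5]]'
python3 -m jog '[[[0,0,0],[0,0,-7.1],8.5],[[0,0,0],[0,0,-7.1],8.5],[[0,0,0],[0,0,0],8.5]]'
python3 - <<'E'
from h import *
snap('wrist','w1.png'); print(load('w1'))
E
```

```text
t: 0.6
eef_pos: [0.52, 0.224, 0.2235]
tcp_rot: [-3.138, 0.004, 1.555]
force: [1.6, -0.3, -0.2]
gripper_width: 0.0849
t: 1.43
eef_pos: [0.5086, 0.2341, 0.2173]
tcp_rot: [-3.132, -0.015, 2.81]
force: [-0.1, 0.1, 0.5]
gripper_width: 0.0853
t: 1.68
eef_pos: [0.5071, 0.2336, 0.2154]
tcp_rot: [-3.134, -0.02, 3.062]
force: [-0.5, 0.0, -0.5]
gripper_width: 0.085
(array([[358.51359242,   0.        , 324.88442543],
       [  0.        , 358.51359242, 196.94307405],
       [  0.        ,   0.        ,   1.        ]]), array([0.44312318, 0.23986291, 0.36195241]), array([[ 0.07916821,  0.96612616,  0.24562702],
       [ 0.99683201, -0.07483721, -0.02693196],
       [-0.00763763,  0.24698103, -0.96899021]]))
```

View pics/w1.png

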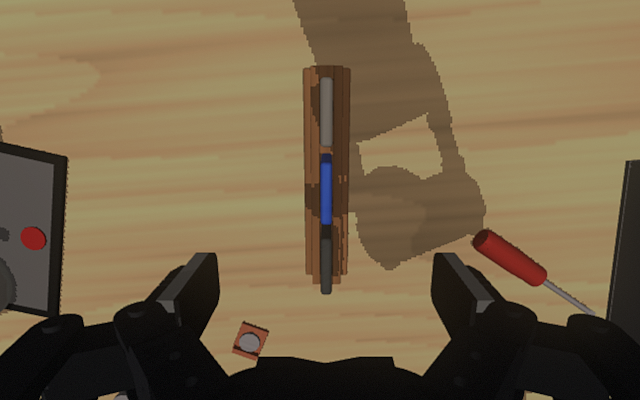

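The wrist view shows the rack vertical in the image with the blue fob in the middle pocket, at column ~326, rows 155–225; it's nearly aligned with the jaws.

```bash
cat >> h.py <<'E'
def todo(P,yaw):
    "tool-frame shift cm / turn deg to bring TCP to P, pointing down, jaw(y) dir = yaw deg"
    s=ctrl.sense(); A=R.from_euler('xyz',s['tcp_rot']); y=np.radians(yaw)
    T=R.from_euler('xyz',[np.pi,0,y+np.pi/2])
    print('shift cm',(A.inv().apply(np.array(P)-s['eef_pos'])*100).round(2),'turn',np.degrees((A.inv()*T).as_rotvec()).round(2),'pos',s['eef_pos'].round(4),'F',np.round(s['force'],1),'w',round(s['gripper_width'],4),'t',round(s['t'],2))
E
python3 - <<'E'
from h import *
im=cv2.imread('pics/raw_w1.png').astype(int)
b=(im[:,:,0]>1.6*im[:,:,2])&(im[:,:,0]>60); b[:, :280]=0;b[:,370:]=0
n,l,st,c=cv2.connectedComponentsWithStats(b.astype(np.uint8)); k=1+np.argmax(st[1:,4]);print(st[k],c[k])
for v in (156,165,180,195,210,220): 
    u=np.where(l[v]==k)[0]; print(v,u.min() if len(u) else 0,u.max() if len(u) else 0)
for u,v in((321.5,165),(332.5,165),(321.5,220),(332.5,220),(327,80),(327,154),(327,224)): print(u,v,at('w1',u,v,.074).round(4))
print('red',at('w1',33,238,.008).round(4))
todo([.514,.232,.09],85.3)
E
```

```text
[320 154  12  71 777] [325.55341055 190.53667954]
156 322 327
165 320 331
180 320 331
195 320 331
210 320 331
220 321 331
321.5 165 [0.4893 0.2312 0.074 ]
332.5 165 [0.49   0.2401 0.074 ]
321.5 220 [0.5359 0.2274 0.074 ]
332.5 220 [0.5366 0.2367 0.074 ]
327 80 [0.4242 0.2408 0.074 ]
327 154 [0.4807 0.2364 0.074 ]
327 224 [0.5398 0.2318 0.074 ]
red [ 0.5537 -0.081   0.008 ]
shift cm [-0.97 -0.   12.51] turn [-0.45 -1.16 -0.09] pos [0.507  0.2336 0.2153] F [-0.6 -0.2  0.1] w 0.0848 t 1.73
```

```bash
python3 -m jog '[[[-0.4,0,2.5],[-0.2,-0.6,0],8.5],[[-0.3,0,2.5],[-0.2,-0.6,0],8.5],[[0,0,2.5],[0,0,0],8.5],[[0,0,2],[0,0,0],8.5],[[0,0,1],[0,0,0],8.5],[[0,0,0],[0,0,0],8.5]]'
python3 -c "
from h import *
todo([.513,.233,.070],85.5)"
```

```text
t: 2.23
eef_pos: [0.5156, 0.2335, 0.1082]
tcp_rot: [3.14, 0.007, 3.039]
force: [-0.3, 0.7, 0.3]
gripper_width: 0.0852
shift cm [ 0.28 -0.09  3.82] turn [ 0.11  0.38 -1.4 ] pos [0.5156 0.2335 0.1082] F [-0.3  0.7  0.3] w 0.0852 t 2.23
```

```bash
python3 -m jog '[[[0.15,-0.05,1],[0,0.2,-0.7],8.5],[[0.1,0,1],[0,0.2,-0.7],8.5],[[0,0,1],[0,0,0],8.5],[[0,0,0.7],[0,0,0],8.5],[[0,0,0],[0,0,0],8.5]]'
python3 -c "
from h import *
todo([.513,.233,.070],85.5)"
python3 -m jog '[[[0,0,0],[0,0,0],2],[[0,0,0],[0,0,0],2],[[0,0,0],[0,0,0],2],[[0,0,0],[0,0,0],2],[[0,0,0],[0,0,0],0.8],[[0,0,0],[0,0,0],0.5],[[0,0,0],[0,0,0],0.5],[[0,0,0],[0,0,0],0.5],[[0,0,0],[0,0,0],0.5],[[0,0,0],[0,0,0],0.5]]' 40
```

```text
t: 2.65
eef_pos: [0.5152, 0.2342, 0.0706]
tcp_rot: [3.138, 0.003, 3.062]
force: [-0.3, 0.3, 0.3]
gripper_width: 0.0847
shift cm [ 0.21 -0.14  0.06] turn [ 0.22  0.17 -0.05] pos [0.5152 0.2342 0.0706] F [-0.3  0.3  0.3] w 0.0847 t 2.65
t: 3.48
eef_pos: [0.5177, 0.2352, 0.0734]
tcp_rot: [3.135, 0.008, 3.062]
force: [0.2, -0.8, -0.3]
gripper_width: 0.0049
```

Run:
```python
from h import *
snap('wrist','w2.png')
im=ctrl.camera('side')[110:200,230:350]
a=cv2.imread('pics/w2.png'); b=cv2.resize(im[:,:,::-1],(533,400),interpolation=cv2.INTER_CUBIC)
cv2.imwrite('pics/m2.png',cv2.resize(np.hstack([a[:, 120:520],b]),(800,343)))
```

```text
(no output)
```

View pics/m2.png

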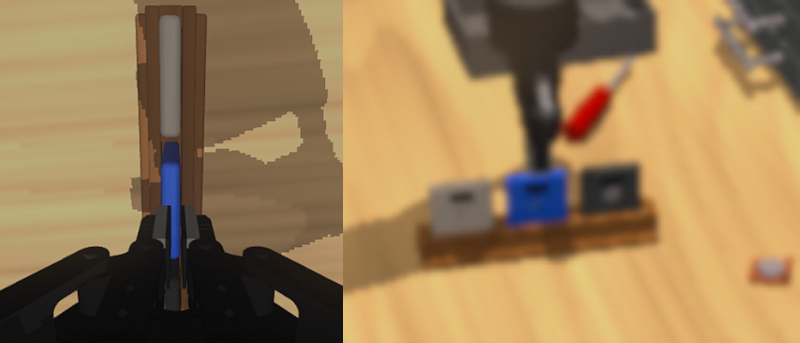

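```bash
python3 - <<'E'
from h import *
s=ctrl.sense();p=s['eef_pos'];print(p,s['gripper_width'],s['t'],s['force'])
for dz in(.08,.05,0,-.006,-.025):
    q=proj('d1',p+[0,0,dz]); print('m2',(343+(q-[230,110])*4.44*.857).round() if 0 else (np.array([343,0])+(q-[230,110])*[533/120*800/933,400/90*343/400]).round())
for P in([.513,.233,.074],[.513,.228,.028]): print(proj('w2',P), proj('d1',P))
q=proj('w2',p-[0,0,.006]);print(q)
E
python3 - <<'E'
import cv2
a=cv2.imread('pics/raw_w2.png')[150:400,220:420]
cv2.imwrite('pics/w2c.png',cv2.resize(a,None,fx=2.4,fy=2.4,interpolation=cv2.INTER_CUBIC))
E
```

```text
[0.51762009 0.23517084 0.0733622 ] 0.005175538227096799 3.5833 [-0.68338755  0.67111837  0.62797398]
m2 [535.  91.]
m2 [536. 122.]
m2 [538. 172.]
m2 [538. 178.]
m2 [539. 196.]
[319.04553378 247.26454022] [280.05591917 155.55402275]
[310.91257853 214.26612756] [280.8626237 167.9605979]
[324.76986777 250.26261575]
```

View pics/w2c.png

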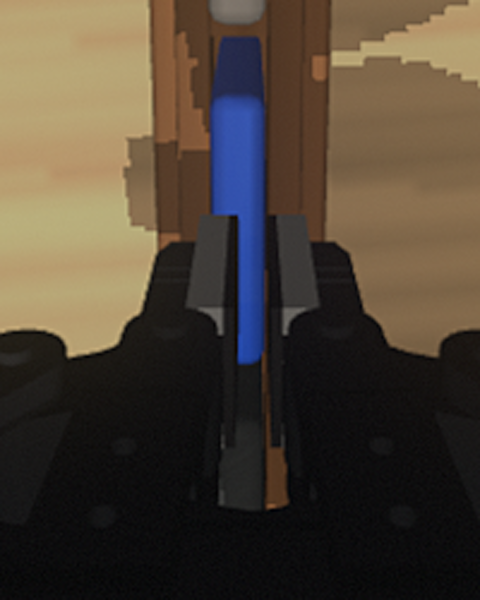

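Run:
```python
from h import *
s=ctrl.sense();p=s['eef_pos'];print(ctrl.tip_extent,s['tcp_rot'])
A=R.from_euler('xyz',s['tcp_rot'])
for x in (.011,-.011):
  for z in(-.03,-.02,-.01,0,.01,.02,.025): print(x,z,[((proj('w2',p+A.apply([x,y,z]))-[220,150])*2.4).round() for y in(-.0025,.0025)])
```

```text
0.025 [3.13544413 0.00808975 3.06183135]
0.011 -0.03 [array([235., 272.]), array([269., 272.])]
0.011 -0.02 [array([236., 244.]), array([267., 244.])]
0.011 -0.01 [array([237., 220.]), array([266., 220.])]
0.011 0 [array([238., 198.]), array([266., 198.])]
0.011 0.01 [array([239., 179.]), array([265., 179.])]
0.011 0.02 [array([239., 162.]), array([264., 162.])]
0.011 0.025 [array([240., 155.]), array([264., 155.])]
-0.011 -0.03 [array([235., 403.]), array([268., 403.])]
-0.011 -0.02 [array([236., 367.]), array([267., 367.])]
-0.011 -0.01 [array([237., 336.]), array([266., 336.])]
-0.011 0 [array([238., 308.]), array([265., 308.])]
-0.011 0.01 [array([239., 284.]), array([264., 284.])]
-0.011 0.02 [array([240., 262.]), array([264., 262.])]
-0.011 0.025 [array([240., 252.]), array([263., 252.])]
```

Run:
```python
from h import *
p=np.array([.5071,.2336,.2153]);A=R.from_euler('xyz',[-3.134,-.02,3.062])
for x in (.011,-.011):
  for z in(-.03,-.02,-.01,0,.01,.02): print(x,z,[proj('w1',p+A.apply([x,y,z])).round() for y in(-.0425,.0425)])
```

```text
0.011 -0.03 [array([204., 264.]), array([446., 264.])]
0.011 -0.02 [array([213., 252.]), array([437., 252.])]
0.011 -0.01 [array([220., 242.]), array([430., 242.])]
0.011 0 [array([226., 233.]), array([423., 233.])]
0.011 0.01 [array([232., 225.]), array([417., 225.])]
0.011 0.02 [array([237., 218.]), array([412., 218.])]
-0.011 -0.03 [array([209., 318.]), array([440., 318.])]
-0.011 -0.02 [array([217., 303.]), array([432., 303.])]
-0.011 -0.01 [array([224., 290.]), array([425., 290.])]
-0.011 0 [array([230., 279.]), array([419., 279.])]
-0.011 0.01 [array([235., 268.]), array([414., 268.])]
-0.011 0.02 [array([240., 259.]), array([409., 259.])]
```

Both views show the pads shut just above the fob: the pads end about 8 mm behind the reported TCP, not 25 mm ahead of it. I'll trust the images and go 33 mm lower.

```bash
python3 -m jog '[[[0.2,-0.1,-0.3],[0.2,0.2,0],5],[[0.2,-0.1,-0.2],[0.2,0.2,0],5],[[0,0,0],[0,0,0],5],[[0,0,0],[0,0,0],5],[[0,0,0],[0,0,0],5],[[0,0,0],[0,0,0],5]]'
python3 -c "
from h import *
todo([.513,.233,.038],85.5)"
```

```text
t: 4.08
eef_pos: [0.5128, 0.2333, 0.0789]
tcp_rot: [-3.14, 0.0, 3.062]
force: [-0.4, 0.5, 0.2]
gripper_width: 0.0501
shift cm [-0.02 -0.02  4.09] turn [-0.1   0.01 -0.07] pos [0.5128 0.2333 0.0789] F [-0.4  0.5  0.2] w 0.0501 t 4.08
```

```bash
python3 -m jog '[[[0,0,1],[0,0,0],5],[[0,0,1],[0,0,0],5],[[0,0,1],[0,0,0],5],[[0,0,1],[0,0,0],5],[[0,0,0],[0,0,0],5]]'
python3 -m jog '[[[0,0,0],[0,0,0],2],[[0,0,0],[0,0,0],1.5],[[0,0,0],[0,0,0],1],[[0,0,0],[0,0,0],0.5],[[0,0,0],[0,0,0],0.3],[[0,0,0],[0,0,0],0.3],[[0,0,0],[0,0,0],0.3],[[0,0,0],[0,0,0],0.3]]' 30
python3 -c "
from h import *
todo([.513,.233,.038],85.5)"
```

```text
t: 4.5
eef_pos: [0.5127, 0.2331, 0.0347]
tcp_rot: [-3.14, 0.0, 3.062]
force: [-0.3, -0.2, 0.6]
gripper_width: 0.0498
t: 5.17
eef_pos: [0.512, 0.2328, 0.0333]
tcp_rot: [-3.139, -0.002, 3.062]
force: [0.6, -0.8, -0.3]
gripper_width: 0.0095
shift cm [-0.09  0.02 -0.47] turn [-0.15 -0.1  -0.07] pos [0.512  0.2328 0.0333] F [ 0.6 -0.8 -0.3] w 0.0095 t 5.17
```

```bash
python3 -m jog '[[[0,0,-1],[0,0,0],0.3],[[0,0,-2],[0,0,0],0.3],[[0,0,-3],[0,0,0],0.3],[[0,0,-3],[0,0,0],0.3],[[0,0,-3],[0,0,0],0.3],[[0,0,-3],[0,0,0],0.3],[[0,0,-1],[0,0,0],0.3],[[0,0,0],[0,0,0],0.3]]'
python3 -c "
from h import *
todo([.466,-.117,.19],70)"
```

```text
t: 5.83
eef_pos: [0.5109, 0.2327, 0.2032]
tcp_rot: [-3.138, -0.004, 3.062]
force: [0.3, -0.0, -0.3]
gripper_width: 0.0099
shift cm [  1.68 -35.21   1.45] turn [-0.23 -0.2  15.43] pos [0.5109 0.2327 0.2032] F [ 0.3 -0.  -0.3] w 0.0099 t 5.83
```

```bash
python3 -m jog '[[[0.2,-2.5,0],[0,0,0],0.3],[[0.2,-3.5,0],[0,0,0],0.3],[[0.2,-3.8,0],[0,0,0],0.3],[[0.2,-3.8,0],[0,0,0],0.3],[[0.2,-3.8,0],[0,0,0],0.3],[[0.2,-3.8,0],[0,0,0],0.3],[[0.2,-3.8,0],[0,0,0],0.3],[[0.2,-3.8,0],[0,0,0],0.3],[[0.2,-3.5,0],[0,0,0],0.3],[[0.2,-2.3,0],[0,0,0],0.3]]'
python3 -m jog '[[[0,0,0],[0,0,5],0.3],[[0,0,0],[0,0,5],0.3],[[0,0,0],[0,0,5],0.3],[[0,0,0],[0,0,0.4],0.3],[[0,0,0],[0,0,0],0.3]]'
python3 - <<'E'
from h import *
todo([.466,-.117,.19],70)
snap('wrist','w3.png')
E
```

```text
t: 6.67
eef_pos: [0.4565, -0.1175, 0.1927]
tcp_rot: [3.14, -0.014, 3.075]
force: [0.9, -0.1, -0.6]
gripper_width: 0.0095
t: 7.08
eef_pos: [0.4493, -0.1231, 0.1846]
tcp_rot: [-3.137, -0.027, 2.784]
force: [0.1, -0.4, -1.3]
gripper_width: 0.0098
shift cm [-1.34  1.16 -0.59] turn [-0.25 -1.55 -0.47] pos [ 0.4493 -0.1231  0.1846] F [ 0.1 -0.4 -1.3] w 0.0098 t 7.08
```

View pics/w3.png

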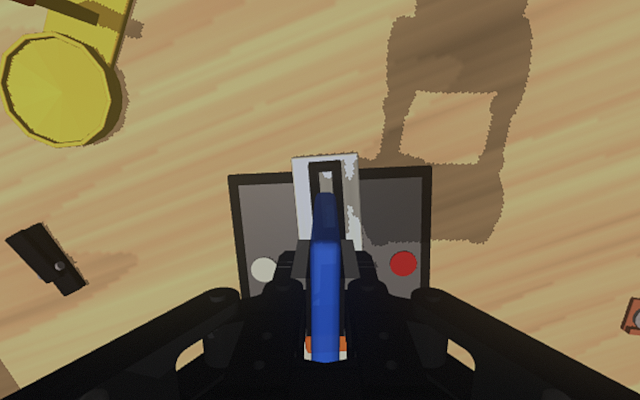

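The wrist view shows the carrier's slot end ahead (base corners at (292,157) and (357,153), slot block near (325,165)), with the red spot at (403,264). I'll enlarge it to get the slot edges.

Run:
```python
import cv2
a=cv2.imread('pics/raw_w3.png')[145:255,270:380]
cv2.imwrite('pics/w3c.png',cv2.resize(a,None,fx=5,fy=5,interpolation=cv2.INTER_CUBIC))
```

```text
(no output)
```

View pics/w3c.png

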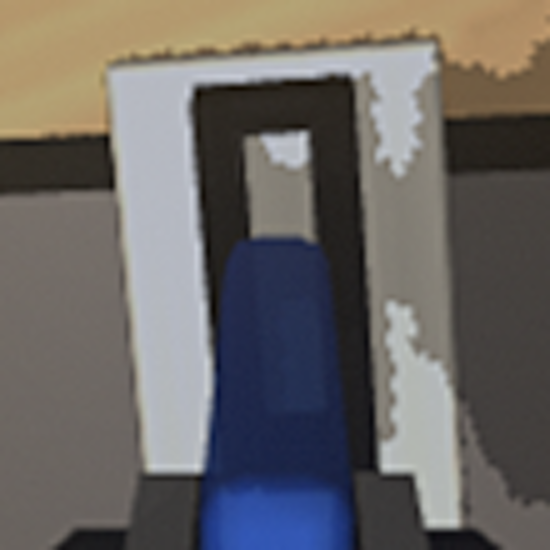

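Run:
```python
from h import *
f=lambda u,v,z: at('w3',270+u/5,145+v/5,z)
a,b=f(108,66,.014),f(437,42,.014); l=f(143,475,.014); r=f(458,530,.014)
print('base',a,b,np.linalg.norm(b-a))
an=lambda d:np.degrees(np.arctan2(d[1],d[0]))
print('yaw',an(l-a),an(r-b),an(b-a)-90)
s1,s2=f(276.5,133.5,.038),f(284,238,.038); print('slot end',s1,s2,an(s2-s1))
w=f(245,137,.038)-f(308,130,.038);print('slot w',np.linalg.norm(w),an(-w)-90)
c1,c2=f(193,88,.038),f(352,76,.038);print('block',c1,c2,np.linalg.norm(c2-c1),an(c2-c1)-90)
R2=lambda y,v:np.array([[np.cos(y),-np.sin(y)],[np.sin(y),np.cos(y)]])@v
for yaw in(-19.5,-20.5,-21.5):
  y=np.radians(yaw); m=(a+b)[:2]/2; print(yaw,'slot ctr from base',m+R2(y,[.039,0]),'from slot edge',s1[:2]+R2(y,[.02825,0]),'origin',m+R2(y,[.109,0]))
print('foot now?', R.from_euler('xyz',ctrl.sense()['tcp_rot']).as_matrix().round(3))
# fob in hand
print('fob top near edge', [ (proj('w3',ctrl.sense()['eef_pos']))])
print('red',at('w3',403,264,.008),'white',at('w3',264,269,.008))
```

```text
base [ 0.41985365 -0.14450502  0.014     ] [ 0.43623469 -0.08829815  0.014     ] 0.058545288530180394
yaw -16.856174079443818 -16.753973083703542 -16.248334705347148
slot end [ 0.43780706 -0.11913109  0.038     ] [ 0.45492336 -0.12416576  0.038     ] -16.390956397630546
slot w 0.010513119307239813 -13.99694507808725
block [ 0.42589017 -0.12937768  0.038     ] [ 0.43316535 -0.10414569  0.038     ] 0.02625987741480362 -16.083941179559588
-19.5 slot ctr from base [ 0.46480719 -0.12942005] from slot edge [ 0.46443669 -0.12856114] origin [ 0.53079209 -0.15278653]
-20.5 slot ctr from base [ 0.46457438 -0.13005967] from slot edge [ 0.46426805 -0.12902445] origin [ 0.53014144 -0.15457419]
-21.5 slot ctr from base [ 0.46433045 -0.13069513] from slot edge [ 0.46409136 -0.12948475] origin [ 0.52945968 -0.15635022]
foot now? [[-0.937  0.349 -0.027]
 [ 0.349  0.937  0.005]
 [ 0.028 -0.005 -1.   ]]
fob top near edge [array([324.92679213, 255.43313354])]
red [ 0.55433967 -0.08193098  0.008     ] white [ 0.51212553 -0.21101402  0.008     ]
```

Run:
```python
from h import *
s=ctrl.sense();p=s['eef_pos'];A=R.from_euler('xyz',s['tcp_rot'])
for x in(.023,.025,.027,.029):
  print(x,[((proj('w3',p+A.apply([x,y,z]))-[270,145])*5).round() for z in(.0253,.0223,-.0377,-.0407) for y in (-.005,.005)])
todo([.465,-.127,.12],73.4)
```

```text
0.023 [array([224., 228.]), array([325., 228.]), array([223., 236.]), array([326., 235.]), array([197., 472.]), array([352., 472.]), array([195., 490.]), array([354., 490.])]
0.025 [array([224., 208.]), array([326., 208.]), array([223., 215.]), array([326., 215.]), array([197., 443.]), array([353., 443.]), array([195., 460.]), array([355., 460.])]
0.027 [array([223., 188.]), array([326., 188.]), array([223., 195.]), array([327., 195.]), array([196., 414.]), array([353., 414.]), array([194., 430.]), array([355., 430.])]
0.029 [array([223., 168.]), array([326., 168.]), array([222., 175.]), array([327., 175.]), array([196., 384.]), array([353., 384.]), array([194., 400.]), array([355., 400.])]
shift cm [-1.81  0.21  6.39] turn [-0.21 -1.59 -3.85] pos [ 0.4491 -0.123   0.1844] F [-0.2  0.2 -1. ] w 0.0102 t 7.13
```

```bash
python3 -m jog '[[[-0.6,0.1,1],[0,-0.6,-2],0.3],[[-0.6,0.1,2],[-0.1,-0.6,-2],0.3],[[-0.2,0,2],[0,-0.3,0],0.3],[[0,0,2],[0,0,0],0.3],[[0,0,1.5],[0,0,0],0.3],[[0,0,0.8],[0,0,0],0.3],[[0,0,0],[0,0,0],0.3]]'
python3 - <<'E'
from h import *
todo([.4627,-.1263,.075],73.4)
E
```

```text
t: 7.72
eef_pos: [0.4636, -0.1234, 0.0866]
tcp_rot: [-3.14, 0.001, 2.875]
force: [-0.5, -0.1, -0.4]
gripper_width: 0.0095
shift cm [ 0.01 -0.3   1.16] turn [-0.08  0.06  1.31] pos [ 0.4636 -0.1234  0.0866] F [-0.5 -0.1 -0.4] w 0.0095 t 7.72
```

```bash
python3 -m jog '[[[0,-0.15,0],[0,0,0.7],0.3],[[0,-0.15,0.4],[0,0,0.6],0.3],[[0,0,0.4],[0,0,0],0.3],[[0,0,0],[0,0,0],0.3]]'
python3 - <<'E'
from h import *
todo([.4627,-.1263,.075],73.4)
snap('wrist','w4.png',(250,110,410,230),5)
E
```

```text
t: 8.05
eef_pos: [0.4641, -0.1265, 0.0795]
tcp_rot: [-3.14, 0.003, 2.853]
force: [-0.1, 0.3, -1.0]
gripper_width: 0.0096
shift cm [ 0.14 -0.02  0.45] turn [-0.09  0.2   0.05] pos [ 0.4641 -0.1265  0.0795] F [-0.1  0.3 -1. ] w 0.0096 t 8.05
```

View pics/w4.png

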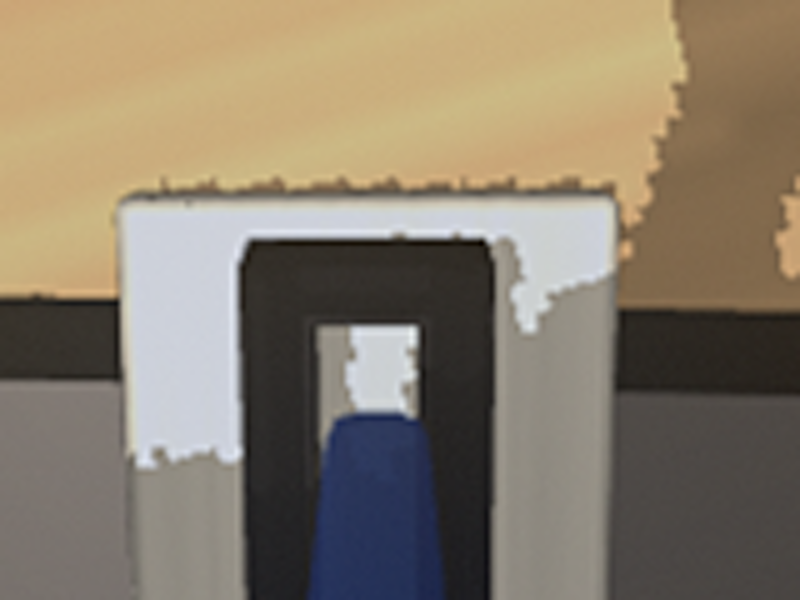

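Run:
```python
from h import *
s=ctrl.sense();p=s['eef_pos'];A=R.from_euler('xyz',s['tcp_rot'])
g=lambda u,v,z:(A.inv().apply(at('w4',250+u/5,110+v/5,z)-p)*1000).round(1)
print('block corners',g(240,240,.038),g(492,240,.038),'slot far edge',g(313,322,.038),g(422,322,.038),g(318,326,.038),g(418,326,.038))
zf=p[2]-.0253
for v in(413,): print('foot',g(332,v,zf),g(425,v,zf),g(332,v,zf+.003),g(425,v,zf+.003)) 
print('fob side',g(330,450,zf+.01),g(432,450,zf+.01))
print('base',g(120,200,.014),g(617,197,.014))
```

```text
block corners [ 37.2 -14.   41.8] [37.2 12.4 41.8] slot far edge [28.4 -6.5 41.8] [28.4  5.1 41.8] [28.  -5.9 41.8] [28.   4.7 41.8]
foot [22.8 -4.1 25.2] [22.8  5.  25.2] [23.6 -4.  22.2] [23.6  4.9 22.2]
fob side [21.9 -4.1 15.2] [21.9  5.4 15.2]
base [ 38.  -29.9  65.8] [38.4 28.6 65.7]
```

```bash
python3 -m jog '[[[0.26,-0.12,0],[0,0.2,0],0.3],[[0,0,0.4],[0,0,0],0.3],[[0,0,0.4],[0,0,0],0.3],[[0,0,0],[0,0,0],0.3]]'
python3 - <<'E'
from h import *
todo([.4641,-.1265,.0795],73.4)
snap('wrist','w5.png',(270,140,380,230),7)
E
```

```text
t: 8.43
eef_pos: [0.463, -0.1279, 0.0733]
tcp_rot: [-3.14, 0.005, 2.853]
force: [-1.4, -0.3, 0.1]
gripper_width: 0.0098
shift cm [-0.07  0.16 -0.62] turn [-0.11  0.28  0.04] pos [ 0.463  -0.1279  0.0733] F [-1.4 -0.3  0.1] w 0.0098 t 8.43
```

View pics/w5.png

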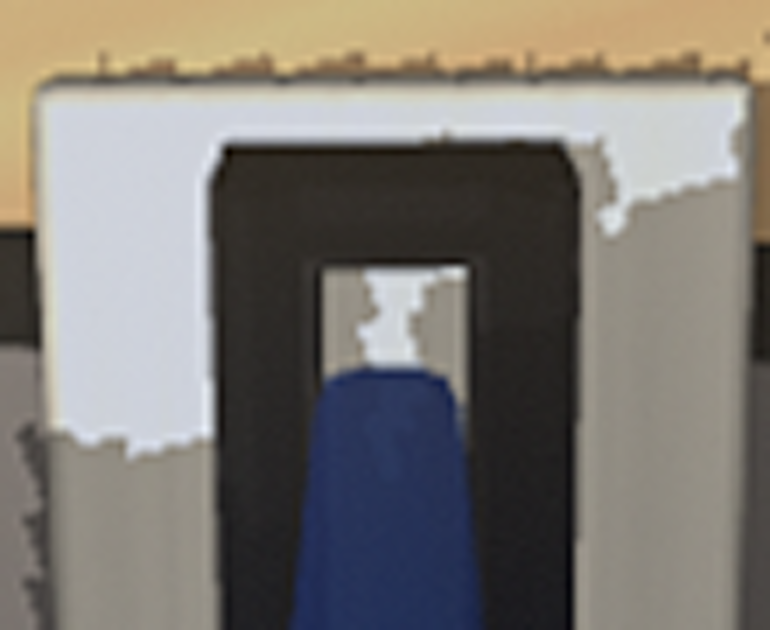

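Run:
```python
from h import *
s=ctrl.sense();p=s['eef_pos'];A=R.from_euler('xyz',s['tcp_rot'])
g=lambda u,v,z:(A.inv().apply(at('w5',270+u/7,140+v/7,z)-p)*1000).round(1)
print('block',g(213,145,.038),g(578,145,.038),'slot far',g(320,265,.038),g(470,265,.038))
zf=p[2]-.0253+.003
print('foot',g(318,370,zf),g(465,370,zf),'side',g(315,420,zf+.005),g(463,420,zf+.005))
print('base',g(38,88,.014),g(748,85,.014), s['eef_pos'])
```

```text
block [ 36.6 -12.3  35.3] [36.7 14.1 35.3] slot far [27.7 -4.6 35.4] [27.7  6.4 35.3]
foot [23.2 -4.5 22.2] [23.2  5.6 22.2] side [21.1 -4.6 17.2] [21.1  5.4 17.2]
base [ 37.2 -28.2  59.4] [37.5 29.8 59.2] [ 0.46320999 -0.12796746  0.07349002]
```

```bash
python3 -m jog '[[[0.25,0.04,-0.05],[0,0.25,0],0.3],[[0,0,0],[0,0,0],0.3],[[0,0,0],[0,0,0],0.3]]'
python3 - <<'E'
from h import *
todo([.4632,-.1280,.0735],73.4)
E
```

```text
t: 8.73
eef_pos: [0.4607, -0.1267, 0.0739]
tcp_rot: [-3.14, 0.0, 2.853]
force: [-0.3, -0.3, 0.6]
gripper_width: 0.0095
shift cm [-0.28 -0.05  0.04] turn [-0.11  0.01  0.04] pos [ 0.4607 -0.1267  0.0739] F [-0.3 -0.3  0.6] w 0.0095 t 8.73
```

```bash
python3 -m jog '[[[0,0,0.4],[0,0,0],0.3],[[0,0,0.4],[0,0,0],0.3],[[0,0,0.4],[0,0,0],0.3],[[0,0,0.3],[0,0,0],0.3],[[0,0,0],[0,0,0],0.3]]'
python3 - <<'E'
from h import *
todo([.4607,-.1267,.0393],73.4)
E
```

```text
t: 9.15
eef_pos: [0.4609, -0.1267, 0.0576]
tcp_rot: [-3.14, 0.001, 2.853]
force: [0.0, -1.1, -0.6]
gripper_width: 0.0095
shift cm [0.02 0.   1.83] turn [-0.11  0.04  0.05] pos [ 0.4609 -0.1267  0.0576] F [ 0.  -1.1 -0.6] w 0.0095 t 9.15
```

```bash
python3 -m jog '[[[0,0,0.4],[0,0,0],0.3],[[0,0,0.4],[0,0,0],0.3],[[0,0,0.4],[0,0,0],0.3],[[0,0,0.3],[0,0,0],0.3],[[0,0,0],[0,0,0],0.3]]'
python3 - <<'E'
from h import *
todo([.4607,-.1267,.0393],73.4)
E
```

```text
t: 9.57
eef_pos: [0.4611, -0.1269, 0.0406]
tcp_rot: [-3.14, 0.001, 2.853]
force: [0.2, -0.2, -0.7]
gripper_width: 0.0092
shift cm [0.04 0.   0.13] turn [-0.11  0.06  0.05] pos [ 0.4611 -0.1269  0.0406] F [ 0.2 -0.2 -0.7] w 0.0092 t 9.57
```

```bash
python3 -m jog '[[[0,0,0.15],[0,0,0],0.3],[[0,0,0.15],[0,0,0],0.3],[[0,0,0],[0,0,0],0.3]]'
python3 - <<'E'
from h import *
todo([.4607,-.1267,.0393],73.4)
E
```

```text
t: 9.82
eef_pos: [0.4615, -0.127, 0.0382]
tcp_rot: [-3.14, 0.0, 2.853]
force: [0.7, -0.1, -0.7]
gripper_width: 0.01
shift cm [ 0.08  0.01 -0.11] turn [-0.11  0.03  0.05] pos [ 0.4615 -0.127   0.0382] F [ 0.7 -0.1 -0.7] w 0.01 t 9.82
```

```bash
python3 -m jog '[[[0,0,0.15],[0,0,0],0.3],[[0,0,0],[0,0,0],0.3]]'; python3 -m jog '[[[0,0,0.15],[0,0,0],0.3],[[0,0,0],[0,0,0],0.3]]'
```

```text
t: 9.98
eef_pos: [0.4621, -0.1272, 0.0385]
tcp_rot: [-3.14, 0.0, 2.853]
force: [0.5, 0.1, -0.3]
gripper_width: 0.0099
t: 10.15
eef_pos: [0.4623, -0.1273, 0.0381]
tcp_rot: [-3.14, 0.0, 2.853]
force: [-0.5, -1.0, -1.6]
gripper_width: 0.0098
```

```bash
python3 -m jog '[[[0,0,0],[0,0,0],1.5],[[0,0,0],[0,0,0],2.5],[[0,0,0],[0,0,0],4],[[0,0,0],[0,0,0],4],[[0,0,0],[0,0,0],4],[[0,0,0],[0,0,0],4],[[0,0,-1],[0,0,0],4],[[0,0,-2],[0,0,0],4],[[0,0,-3],[0,0,0],4],[[0,0,-3],[0,0,0],4]]'
python3 -m jog '[[[0,0,-3],[0,0,0],4],[[0,0,-3],[0,0,0],6],[[0,0,-3],[0,0,0],6],[[1,0,-2],[0,0,0],6],[[2,0,-1],[0,0,0],6],[[2,0,0],[0,0,0],6],[[0,0,0],[0,0,0],6]]'
python3 - <<'E'
from h import *
todo([.46,-.127,.2],-16.6)
snap('wrist','w6.png')
E
```

```text
t: 10.98
eef_pos: [0.4557, -0.1247, 0.1242]
tcp_rot: [-3.141, -0.017, 2.853]
force: [0.3, -0.7, -0.3]
gripper_width: 0.0398
t: 11.57
eef_pos: [0.4124, -0.112, 0.2643]
tcp_rot: [-3.139, 0.004, 2.853]
force: [-0.8, 0.1, -0.7]
gripper_width: 0.0599
shift cm [-4.96 -0.07  6.45] turn [6.000e-02 2.600e-01 9.006e+01] pos [ 0.4124 -0.112   0.2643] F [-0.8  0.1 -0.7] w 0.0599 t 11.57
```

View pics/w6.png

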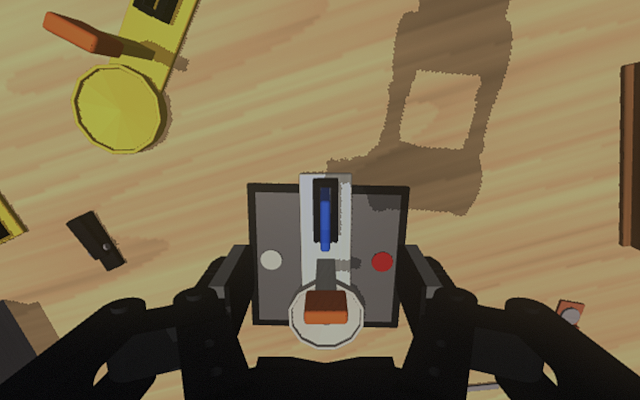

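The fob now stands in the slot (column 325, rows 187–250). The grip block's top is at about (326,298), with the dish behind it.

Run:
```python
from h import *
y=np.radians(-16.6);ex=np.array([np.cos(y),np.sin(y),0]);ey=np.array([-ex[1],ex[0],0]);O=np.array([.5325,-.1475,.006])
for h in(.074,.080,.086):
  print(h,[proj('w6',O+ex*(-.070+a)+[0,0,h]).round(1) for a in(-.027,.027)])
im=cv2.imread('pics/raw_w6.png').astype(int)
b=(im[:,:,0]>1.5*im[:,:,2])&(im[:,:,0]>50); b[:,:300]=0;b[:,360:]=0;b[:150]=0;b[270:]=0
r,c=np.where(b);print('blue rows',r.min(),r.max(),c.min(),c.max())
for v in range(180,256,6): 
  u=np.where(b[v])[0]; print(v,(u.min(),u.max(),im[v,u[len(u)//2]].tolist()) if len(u) else None,end=' ')
o=(im[:,:,2]>1.6*im[:,:,0])&(im[:,:,2]>90); o[:,:290]=0;o[:,360:]=0;o[:270]=0;o[340:]=0
r,c=np.where(o);print('\norange',r.min(),r.max(),c.min(),c.max())
for v in range(286,328,3): print(v,im[v,326].tolist(),np.where(o[v])[0][[0,-1]] if o[v].any() else '')
print('block top pred',[proj('w6',O+ex*a+ey*b+[0,0,h]).round(1).tolist() for h in(.122,) for a in(-.007,.007) for b in(-.02,.02)])
```

```text
0.074 [array([325.5, 200.6]), array([325.4, 252.6])]
0.08 [array([325.5, 202.4]), array([325.4, 255.2])]
0.086 [array([325.5, 204.3]), array([325.4, 257.8])]
blue rows 188 250 320 330
180 None 186 None 192 (np.int64(321), np.int64(328), [73, 48, 41]) 198 (np.int64(320), np.int64(329), [72, 46, 39]) 204 (np.int64(320), np.int64(329), [169, 85, 56]) 210 (np.int64(320), np.int64(329), [167, 83, 54]) 216 (np.int64(320), np.int64(330), [167, 83, 54]) 222 (np.int64(320), np.int64(330), [167, 84, 53]) 228 (np.int64(320), np.int64(330), [166, 82, 52]) 234 (np.int64(320), np.int64(330), [157, 74, 46]) 240 (np.int64(320), np.int64(330), [155, 72, 44]) 246 (np.int64(321), np.int64(329), [166, 83, 52]) 252 None 
orange 291 339 290 359
286 [64, 68, 72] 
289 [61, 67, 70] 
292 [28, 42, 74] 
295 [28, 42, 75] 
298 [27, 43, 77] 
301 [27, 43, 76] [346 346]
304 [28, 44, 78] 
307 [27, 43, 78] 
310 [27, 46, 86] [307 344]
313 [44, 86, 165] [304 347]
316 [48, 93, 165] [304 347]
319 [46, 92, 164] [304 347]
322 [40, 86, 167] [305 346]
325 [145, 155, 151] 
block top pred [[303.0, 312.1], [347.6, 312.2], [303.2, 325.6], [347.4, 325.7]]
```

```bash
python3 -m jog '[[[0,0,-0.1],[0,0,7.1],6],[[0,0,-0.1],[0,0,7.1],6],[[0,0,-0.1],[0,0,7.1],6],[[0,0,-0.1],[0,0,7.1],6],[[0,0,-0.1],[0,0,7.1],6],[[0,0,-0.1],[0,0,7.1],6],[[0,0,-0.1],[0,0,7.1],6],[[0,0,-0.1],[0,0,7.1],6],[[0,0,-0.1],[0,0,7.1],6],[[0,0,-0.1],[0,0,7.1],6]]'
python3 -m jog '[[[0,0,-0.1],[0,0,7.1],6],[[0,0,-0.1],[0,0,7.1],6],[[0,0,0],[0,0,4.8],6],[[0,0,0],[0,0,0],6]]'
python3 - <<'E'
from h import *
todo([.5317,-.1473,.24],-16.6)
E
```

```text
t: 12.45
eef_pos: [0.42, -0.1145, 0.2747]
tcp_rot: [3.132, 0.005, 1.598]
force: [0.2, 0.3, 0.4]
gripper_width: 0.0602
t: 12.78
eef_pos: [0.4225, -0.1153, 0.2757]
tcp_rot: [3.131, 0.001, 1.257]
force: [-0.3, 0.4, 0.8]
gripper_width: 0.0602
shift cm [ 0.34 11.34  3.69] turn [ 0.6   0.09 -1.41] pos [ 0.4225 -0.1153  0.2757] F [-0.3  0.4  0.8] w 0.0602 t 12.78
```

```bash
python3 -m jog '[[[0.1,2.5,0.5],[0.2,0,-0.5],6],[[0.1,3,1],[0.2,0,-0.5],6],[[0.1,3,1],[0.1,0,-0.4],6],[[0,2.3,1],[0.1,0,0],6],[[0,0,0.5],[0,0,0],6],[[0,0,0],[0,0,0],6]]'
python3 - <<'E'
from h import *
todo([.5317,-.1473,.15],-16.6)
E
```

```text
t: 13.28
eef_pos: [0.5335, -0.1462, 0.2328]
tcp_rot: [3.141, 0.002, 1.296]
force: [-1.7, 0.5, -0.3]
gripper_width: 0.0597
shift cm [-0.14 -0.15  8.28] turn [0.05 0.1  0.85] pos [ 0.5335 -0.1462  0.2328] F [-1.7  0.5 -0.3] w 0.0597 t 13.28
```

```bash
python3 -m jog '[[[-0.14,-0.15,1.5],[0,0,0.8],6],[[0,0,2],[0,0,0],6],[[0,0,2],[0,0,0],6],[[0,0,1.5],[0,0,0],6],[[0,0,0.5],[0,0,0],6],[[0,0,0],[0,0,0],6]]'
python3 - <<'E'
from h import *
todo([.5317,-.1473,.086],-16.6)
snap('wrist','w7.png')
E
```

```text
t: 13.78
eef_pos: [0.5306, -0.147, 0.1562]
tcp_rot: [3.141, 0.002, 1.29]
force: [-0.2, 0.7, -0.5]
gripper_width: 0.0602
shift cm [0.01 0.1  7.02] turn [0.05 0.1  0.48] pos [ 0.5306 -0.147   0.1562] F [-0.2  0.7 -0.5] w 0.0602 t 13.78
```

View pics/w7.png

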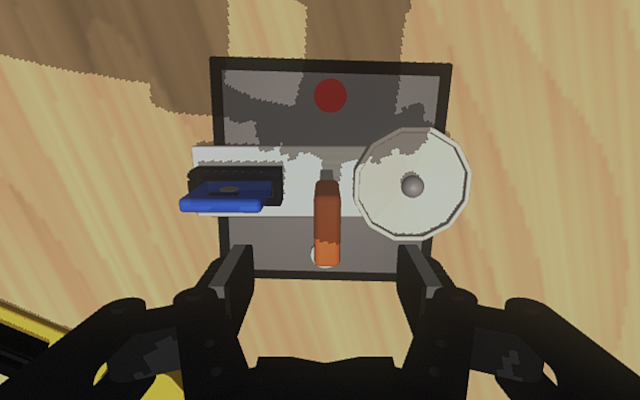

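The wrist view shows the fob seated at left, the ball central in the dish at (412,186), and the grip block at (327,225) between the jaws and aligned with them. Descending.

```bash
python3 -m jog '[[[0,0.1,1.5],[0,0,0.4],6],[[0,0,1.5],[0,0,0],6],[[0,0,1.5],[0,0,0],6],[[0,0,1],[0,0,0],6],[[0,0,0.6],[0,0,0],6],[[0,0,0],[0,0,0],6]]'
python3 - <<'E'
from h import *
todo([.5317,-.1473,.086],-16.6)
E
```

```text
t: 14.33
eef_pos: [0.5378, -0.1496, 0.1028]
tcp_rot: [3.125, 0.003, 1.285]
force: [-0.0, -0.0, -0.4]
gripper_width: 0.0599
shift cm [ 0.05 -0.68  1.66] turn [0.97 0.15 0.21] pos [ 0.5378 -0.1496  0.1028] F [-0.  -0.  -0.4] w 0.0599 t 14.33
```

```bash
python3 -m jog '[[[0,-0.35,0],[0.5,0.1,0.2],6],[[0,-0.3,0],[0.4,0,0],6],[[0,0,0.4],[0,0,0],6],[[0,0,0.4],[0,0,0],6],[[0,0,0],[0,0,0],6]]'
python3 - <<'E'
from h import *
todo([.5317,-.1473,.086],-16.6)
E
```

```text
t: 14.75
eef_pos: [0.5335, -0.1485, 0.0978]
tcp_rot: [3.136, 0.001, 1.281]
force: [0.7, 0.2, -0.9]
gripper_width: 0.0602
shift cm [ 0.06 -0.21  1.18] turn [0.33 0.06 0.01] pos [ 0.5335 -0.1485  0.0978] F [ 0.7  0.2 -0.9] w 0.0602 t 14.75
```

```bash
python3 -m jog '[[[0.05,-0.2,0.4],[0.3,0,0],6],[[0,0,0.4],[0,0,0],6],[[0,0,0.4],[0,0,0],6],[[0,0,0],[0,0,0],6],[[0,0,0],[0,0,0],6]]'
python3 - <<'E'
from h import *
todo([.5317,-.1473,.086],-16.6)
c=ctrl.get_calibration('wrist')
snap('wrist','w8.png')
y=np.radians(-16.6);ex=np.array([np.cos(y),np.sin(y),0]);O=np.array([.5317,-.1473,.006])
print('pred ball',proj('w8',O+ex*.068+[0,0,.02]),'red',proj('w8',[.5543,-.0819,.008]))
im=cv2.imread('pics/raw_w8.png').astype(int)
r,c=np.where((im[:,:,2]>110)&(im[:,:,1]<70)&(im[:,:,0]<70));print('red',c.mean(),r.mean())
E
```

```text
t: 15.17
eef_pos: [0.5318, -0.1474, 0.0846]
tcp_rot: [3.141, 0.001, 1.281]
force: [0.5, 0.7, 0.7]
gripper_width: 0.0599
shift cm [ 0.01 -0.01 -0.14] turn [0.02 0.06 0.01] pos [ 0.5318 -0.1474  0.0846] F [0.5 0.7 0.7] w 0.0599 t 15.17
pred ball [437.89946658 214.69690492] red [329.27443541  94.69128445]
red 327.39425981873114 140.57099697885195
```

```bash
python3 -m jog '[[[0,0,0],[0,0,0],4.5],[[0,0,0],[0,0,0],3.5],[[0,0,0],[0,0,0],2.6],[[0,0,0],[0,0,0],2.2],[[0,0,0],[0,0,0],2],[[0,0,0],[0,0,0],1.8],[[0,0,0],[0,0,0],1.6],[[0,0,0],[0,0,0],1.5],[[0,0,0],[0,0,0],1.4],[[0,0,0],[0,0,0],1.3]]' 30
python3 -m jog '[[[0,0,0],[0,0,0],1],[[0,0,0],[0,0,0],0.6],[[0,0,0],[0,0,0],0.5],[[0,0,0],[0,0,0],0.5],[[0,0,0],[0,0,0],0.5]]' 80
python3 - <<'E'
from h import *
todo([.5317,-.1473,.086],-16.6)
snap('wrist','w8.png')
im=cv2.imread('pics/raw_w8.png'); print(R.from_matrix(load('w8')[2]).as_euler('xyz'))
E
```

```text
t: 16.05
eef_pos: [0.5318, -0.1474, 0.0851]
tcp_rot: [3.141, 0.001, 1.281]
force: [0.5, -0.9, 0.7]
gripper_width: 0.0138
t: 16.47
eef_pos: [0.5319, -0.1474, 0.0852]
tcp_rot: [3.141, 0.001, 1.281]
force: [-0.5, 0.1, 1.3]
gripper_width: 0.0132
shift cm [ 0.01 -0.02 -0.08] turn [0.02 0.07 0.02] pos [ 0.5319 -0.1474  0.0852] F [-0.5  0.1  1.3] w 0.0132 t 16.47
[ 2.87052930e+00 -2.34150522e-04 -2.89250812e-01]
```

```bash
cat >> h.py <<'E'
def ball(fn):
    t=cv2.imread('pics/raw_w8.png',0);o=(proj('w8',B8)).round().astype(int)
    T=t[o[1]-14:o[1]+15,o[0]-14:o[0]+15]
    im=cv2.imread('pics/raw_'+fn,0)[o[1]-60:o[1]+61,o[0]-60:o[0]+61]
    r=cv2.matchTemplate(im,T,cv2.TM_CCOEFF_NORMED);_,m,_,l=cv2.minMaxLoc(r);print('ball px shift',np.array(l)-46,'score',round(m,2))
B8=np.array([.5317+.068*np.cos(.2897),-.1473-.068*np.sin(.2897),.026])
E
python3 -m jog '[[[0,0,-0.1],[0,0,0],0.5],[[0,0,-0.2],[0,0,0],0.5],[[0,0,-0.3],[0,0,0],0.5],[[0,0,-0.3],[0,0,0],0.5],[[0,0,-0.3],[0,0,0],0.5],[[0,0,-0.3],[0,0,0],0.5],[[0,0,-0.2],[0,0,0],0.5],[[0,0,-0.1],[0,0,0],0.5],[[0,0,0],[0,0,0],0.5]]'
python3 - <<'E'
from h import *
todo([.5317,-.1473,.186],-16.6)
snap('wrist','w9.png'); ball('w8.png'); ball('w9.png')
a=cv2.imread('pics/raw_w8.png')[100:330,100:500];b=cv2.imread('pics/raw_w9.png')[100:330,100:500]
cv2.imwrite('pics/m9.png',np.hstack([a,b]))
E
```

```text
t: 17.27
eef_pos: [0.5269, -0.1456, 0.1]
tcp_rot: [-3.131, 0.001, 1.281]
force: [0.1, 1.1, -4.5]
gripper_width: 0.013
shift cm [-0.03  0.42 -8.61] turn [-0.6   0.03  0.01] pos [ 0.5269 -0.1456  0.1   ] F [ 0.1  1.1 -4.5] w 0.013 t 17.27
ball px shift [0 0] score 1.0
ball px shift [0 0] score 0.98
```

```bash
python3 -m jog '[[[0,0.03,-0.2],[-0.1,0,0],0.5],[[0,0.06,-0.3],[-0.15,0,0],0.5],[[0,0.08,-0.4],[-0.2,0,0],0.5],[[0,0.08,-0.5],[-0.2,0,0],0.5],[[0,0.08,-0.5],[-0.2,0,0],0.5],[[0,0.08,-0.5],[-0.2,0,0],0.5],[[0,0.08,-0.5],[-0.2,0,0],0.5],[[0,0.08,-0.5],[-0.2,0,0],0.5],[[0,0.08,-0.5],[-0.2,0,0],0.5],[[0,0.08,-0.5],[-0.2,0,0],0.5]]'
python3 - <<'E'
from h import *
todo([.5317,-.1473,.186],-16.6)
snap('wrist','w10.png'); ball('w10.png')
E
```

```text
t: 18.15
eef_pos: [0.5334, -0.1474, 0.1477]
tcp_rot: [3.119, 0.0, 1.281]
force: [-0.3, -0.7, -4.5]
gripper_width: 0.0128
shift cm [-0.04 -0.08 -3.84] turn [1.31 0.02 0.02] pos [ 0.5334 -0.1474  0.1477] F [-0.3 -0.7 -4.5] w 0.0128 t 18.15
ball px shift [0 0] score 0.97
```

```bash
python3 -m jog '[[[0,0,-0.5],[0.1,0,0],0.5],[[0,0.03,-0.5],[0.1,0,0],0.5],[[0,0.03,-0.5],[0.1,0,0],0.5],[[0,0.03,-0.5],[0.1,0,0],0.5],[[0,0.03,-0.5],[0,0,0],0.5],[[0,0.03,-0.4],[0,0,0],0.5],[[0,0.02,-0.3],[0,0,0],0.5],[[0,0,-0.2],[0,0,0],0.5],[[0,0,-0.1],[0,0,0],0.5],[[0,0,0],[0,0,0],0.5]]'
python3 - <<'E'
from h import *
todo([.5332,-.1465,.186],-16.6)
snap('wrist','w11.png'); ball('w11.png')
E
```

```text
t: 19.03
eef_pos: [0.5354, -0.148, 0.1884]
tcp_rot: [3.123, 0.001, 1.281]
force: [0.3, 0.2, -4.5]
gripper_width: 0.0131
shift cm [ 0.09 -0.26  0.23] turn [1.04 0.03 0.02] pos [ 0.5354 -0.148   0.1884] F [ 0.3  0.2 -4.5] w 0.0131 t 19.03
ball px shift [0 0] score 0.97
```

```bash
python3 -m jog '[[[0,-0.03,0],[0.1,0,-0.7],0.5],[[0,-0.03,0],[0.1,0,-1.5],0.5],[[0,-0.03,0],[0.1,0,-2.3],0.5],[[0,-0.03,0],[0.1,0,-3],0.5],[[0,-0.03,0],[0.1,0,-3],0.5],[[0,-0.03,0],[0.1,0,-3],0.5],[[0,0,0],[0.1,0,-3],0.5],[[0,0,0],[0.1,0,-3],0.5],[[0,0,0],[0.1,0,-3],0.5],[[0,0,0],[0.1,0,-3],0.5]]'
python3 - <<'E'
from h import *
todo([.5332,-.1465,.186],71.9)
snap('wrist','w12.png'); ball('w12.png')
E
```

```text
t: 19.92
eef_pos: [0.5306, -0.1468, 0.1842]
tcp_rot: [-3.133, -0.0, 1.753]
force: [0.2, 0.1, -4.3]
gripper_width: 0.0131
shift cm [-0.02  0.26 -0.18] turn [ -0.45  -0.27 -61.47] pos [ 0.5306 -0.1468  0.1842] F [ 0.2  0.1 -4.3] w 0.0131 t 19.92
ball px shift [0 0] score 0.92
```

```bash
python3 -m jog '[[[0,0.02,-0.05],[-0.04,0,-2],0.5],[[0,0.02,-0.05],[-0.04,0,-3],0.5],[[0,0.02,-0.05],[-0.04,0,-3.5],0.5],[[0,0.02,-0.05],[-0.04,0,-3.5],0.5],[[0,0.02,-0.05],[-0.04,0,-3.5],0.5],[[0,0.02,-0.05],[-0.04,0,-3.5],0.5],[[0,0.02,-0.05],[0,0,-3.5],0.5],[[0,0.02,-0.05],[0,0,-3.5],0.5],[[0,0,-0.05],[0,0,-3],0.5],[[0,0,-0.05],[0,0,-3],0.5]]'
python3 - <<'E'
from h import *
todo([.5332,-.1465,.186],71.9)
snap('wrist','w13.png'); ball('w13.png')
E
```

```text
t: 20.8
eef_pos: [0.5302, -0.1456, 0.1857]
tcp_rot: [-3.135, -0.008, 2.333]
force: [0.6, 0.7, -4.5]
gripper_width: 0.0128
shift cm [-0.27  0.16 -0.03] turn [ -0.24  -0.53 -28.24] pos [ 0.5302 -0.1456  0.1857] F [ 0.6  0.7 -4.5] w 0.0128 t 20.8
ball px shift [0 0] score 0.87
```

```bash
python3 -m jog '[[[-0.03,0,-0.04],[0,-0.05,-2.5],0.5],[[-0.03,0,-0.04],[0,-0.05,-3.2],0.5],[[-0.03,0,-0.04],[0,-0.05,-3.5],0.5],[[-0.03,0,-0.04],[0,-0.05,-3.5],0.5],[[-0.03,0,-0.04],[0,-0.05,-3.5],0.5],[[-0.03,0,-0.04],[0,-0.05,-3.5],0.5],[[-0.03,0,-0.04],[0,-0.05,-3],0.5],[[-0.03,0,-0.04],[0,-0.05,-2.5],0.5],[[-0.02,0,0],[0,-0.05,-1.8],0.5],[[0,0,0],[0,0,-1],0.5]]'
python3 -m jog '[[[0,0,0],[0,0,-0.4],0.5],[[0,0,0],[0,0,0],0.5],[[0,0,0],[0,0,0],0.5]]'
python3 - <<'E'
from h import *
todo([.5332,-.1465,.186],71.9)
snap('wrist','w14.png'); ball('w14.png')
im=cv2.imread('pics/raw_w14.png'); s=cv2.resize(ctrl.camera('scene')[130:330,200:400][:,:,::-1],(400,400),interpolation=cv2.INTER_CUBIC)
cv2.imwrite('pics/m14.png',np.hstack([im[:,120:520],s]))
E
```

```text
t: 21.68
eef_pos: [0.5315, -0.1471, 0.1867]
tcp_rot: [-3.137, -0.004, 2.83]
force: [-1.3, -0.5, -4.6]
gripper_width: 0.0134
t: 21.93
eef_pos: [0.5312, -0.1471, 0.1862]
tcp_rot: [-3.137, -0.005, 2.834]
force: [0.5, 0.7, -4.8]
gripper_width: 0.013
shift cm [-0.17  0.11  0.02] turn [-0.25 -0.29  0.49] pos [ 0.5312 -0.1471  0.1862] F [ 0.5  0.7 -4.8] w 0.013 t 21.93
ball px shift [0 0] score 0.85
```

View pics/m14.png

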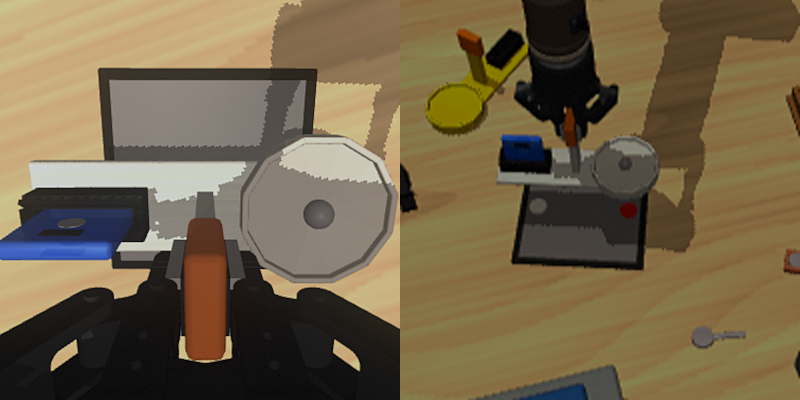

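The final picture shows the fob seated, the ball in the middle of the dish at (318,214), and the carrier level with its dish towards the red-spot side. I'll let it settle and hand in.

```bash
python3 -m jog '[[[0,0,0],[0,0,0],0.5],[[0,0,0],[0,0,0],0.5],[[0,0,0],[0,0,0],0.5],[[0,0,0],[0,0,0],0.5]]'
python3 - <<'E'
from h import *
todo([.5332,-.1465,.186],71.9)
print(np.abs(ctrl.sense()['qd']).max()); snap('wrist','w15.png'); ball('w15.png')
print(ctrl.hand_in())
E
```

```text
t: 22.37
eef_pos: [0.5313, -0.147, 0.1862]
tcp_rot: [-3.137, -0.005, 2.834]
force: [-0.7, -0.1, -4.9]
gripper_width: 0.0134
shift cm [-0.17  0.11  0.02] turn [-0.25 -0.29  0.45] pos [ 0.5313 -0.147   0.1862] F [-0.7 -0.1 -4.9] w 0.0134 t 22.37
0.0071774533740491045
ball px shift [0 0] score 0.85
the job is handed in; nothing more can be done
None
```

I slid the blue fob down into the carrier's slot. Then I lifted the carrier about 10 cm and turned it a quarter turn, so the dish hangs over the red-spot side. I handed in at about 22 s with the carrier still in the gripper; no verdict was reported.

**Last checks:**
- **Position:** the gripper is about 2 mm from the pad centre, and the carrier's underside is roughly 0.107 m up.
- **Angle:** heading is within 0.5° of the pad's y axis and tilt is about 0.4°, both by the tool pose.
- **Grip:** the fingers are stopped 13.4 mm apart on the 14 mm block. The wrist carries about 4.9 N of weight and the joints are nearly still (0.007 rad/s at most).
- **Ball:** it showed no shift in the wrist picture through the lift and turn. The match score fell from 0.98 to 0.85 as the lighting changed, but the last picture I viewed shows it central.
- **Fob:** it looks seated and untouched in that same picture.

**What went wrong or disagreed:**
- **First grasp missed:** the pads sit about 33 mm farther back than the description and `ctrl.tip_extent` say, so they closed just above the fob. I corrected by that offset from then on; the miss disturbed nothing that I could see.
- **Seating force:** the force reading showed no clear rise when the fob reached the slot floor. I judged it seated because the arm stopped within about 1 mm of the expected depth, and the later pictures agree.

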